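# File the order tally back into the packed rack

## Task

The pills are cut, so take the paddle-shaped bamboo tally out of the job slot of the pill cutter and push it, foot down, into the row in the rack, right next to the tally with the ears, on its side towards the sliding stop; ease the neighbours apart without toppling any, until it stands fully home on the rack floor. Then slide the stop up snug against the row so that all the tallies stand upright together, and leave the bowl, canister and spatula where they are.

Things in the scene. Friction and masses are not known exactly. Their poses are not given: they have to be found in the camera images.
- paddle: the paddle-shaped bamboo order tally, at first upright in the pill cutter's job slot. 130 mm tall: blade 60 mm wide (own x), 16 mm thick (own y) up to 85 mm, then a head 36 mm wide, 16 mm thick. Its lowest 20 mm taper, in thickness only, to a 4 mm foot. Origin: centre of its foot; z up; about 80 g. Its two broad faces are alike
- paddle_head (a point): middle of the paddle tally's head, on its axis 113 mm above its foot and 17 mm below its top
- guide: the guide tally in the row: like the plain ones (60 mm wide along own x, 16 mm thick along own y, 80 mm tall, top 12 mm bevelled to 8 mm thick) but with two square ears that stick out sideways to 104 mm overall at 44 to 68 mm height. Origin: centre of its underside; its y points along the row to the stop. Never the last one next to the stop
- tally0: a plain square bamboo tally standing in the row: 60 mm wide (own x), 16 mm thick (own y), 80 mm tall, its top 12 mm bevelled down to 8 mm thick. Origin: centre of its underside; z up; 55 g. The five plain ones are alike and stand in any order
- tally1: another plain square bamboo tally in the row, same as tally0
- tally2: another plain square bamboo tally in the row, same as tally0
- tally3: another plain square bamboo tally in the row, same as tally0
- tally4: another plain square bamboo tally in the row, same as tally0
- rack: the fixed dark wooden rack, a trough 215 mm long (own y), 80 mm wide (own x) holding six tallies face to face. Origin on the counter, mid-width; own y runs along the row from the tall fixed end board (inner face at y = -100 mm, 92 mm high) to the sliding stop. Floor 8 mm above the counter, side walls to 24 mm, inner width 64 mm
- row_start (a point): point on the rack floor at the foot of the end board's inner face, mid-width. From here the six tallies stand along rack +y, the first about 3 mm off the board, with gaps of about 1 to 5 mm; between the last one and the stop there is more free room. Tallies slide and lean when pushed
- stop (a joint): how far the rack's sliding stop has been pushed towards the row, in m (the stop slides along the rack's -y; about 2 N of friction, stays where left). Its inner face lies at rack y = 36 mm minus this value. It starts between 0 and 0.010; with seven tallies pressed together against the end board it touches them at 0.024
- stop_push (a point): middle of the outer face (facing rack +y) of the stop's push block, 45 mm above the counter; the block is 50 mm wide, 9 to 59 mm above the counter and 31 mm deep; behind it the stop's plate is 60 mm wide and 92 mm high
- cutter: the fixed pill-cutting roller machine on its iron base, 215 x 120 mm; rollers, cheeks and brass knob reach 86 mm high and lie 75 to 160 mm from the origin along its own x. Origin: on the counter under the middle of the job slot. The slot is an iron socket 86 x 39 mm, top 40 mm above the counter, opening 64 mm (own x) by 19 mm (own y), floor 6 mm above the counter
- bowl: bystander: celadon bowl, 110 mm across, 50 mm high, origin under its centre
- canister: bystander: pewter lidded canister, 80 mm across, 104 mm high, origin under its centre
- spatula: bystander: bone spatula 180 mm long lying flat on the counter, origin near its middle

How it is judged:
On the way, in this order (a step that is already met when the one before it is completed fails the run):
1. the paddle tally is lifted clear of the job slot (z of paddle in the frame of cutter above 0.045 m), for 0.1 s.
2. the paddle tally stands fully home in the row, next to the guide tally on the stop side (z of paddle in the frame of rack between 0.003 and 0.012 m and y of paddle in the frame of guide between 0.009 and 0.025 m and x of paddle in the frame of rack between -0.008 and 0.008 m and angle between paddle's own z axis and vertical below 0.35 rad), for 0.2 s.
3. the stop is snug against the row (less than 6 mm of play) (value of joint stop above 0.018 m), for 0.2 s.
At the end, for the whole second after the job is handed in: The paddle tally's foot is within 4 mm of the rack floor, its centre 9 to 25 mm from the guide tally's on the stop side (no tally between); all seven tallies stand on the rack floor within 7 degrees of upright and at rest; the stop leaves less than 6 mm of play in the row (z of paddle in the frame of rack between 0.003 and 0.012 m and y of paddle in the frame of guide between 0.009 and 0.025 m and x of paddle in the frame of rack between -0.008 and 0.008 m and angle between each of paddle, guide, tally0, tally1, tally2, tally3, tally4's own z axis and vertical below 0.12 rad and value of joint stop above 0.018 m and z of each of guide, tally0, tally1, tally2, tally3, tally4 in the frame of rack below 0.012 m and linear speed of each of guide, tally0, tally1, tally2, tally3, tally4, paddle below 0.02 m/s and velocity of joint stop below 0.01 m/s); the robot touches nothing.
It fails at once if a tally of the row is toppled (leans more than 40 degrees) or lifted out (angle between any of guide, tally0, tally1, tally2, tally3, tally4's own z axis and vertical above 0.7 rad or z of any of guide, tally0, tally1, tally2, tally3, tally4 in the frame of rack above 0.035 m).
It fails at once if a bystander is moved by more than 20 mm (distance of any of bowl, canister, spatula from where it was at the start of the episode above 0.02 m).
It also fails if it takes over 51 s, if anything falls off the work surface, if the arm or the gripper's body presses on something with over 40 N, if the wrist force passes 120 N, or if a joint passes its speed limit or range.

## Robot

A 7-joint arm with a two-finger parallel gripper is mounted at the origin on the work surface. World frame = base frame: x ahead of the robot, y to its left, z up, the work surface at z = 0. Lengths are in m, angles in rad, forces in N, time in s.
With the tool pointing down it reaches from about 0.425 to 1.025 m from the base axis. Payload 9.4 kg.
Tool frame: the origin (TCP) lies at the centre of the arm's flange, where the gripper is bolted on; the fingertips stand 186 mm ahead of it and the grasp point (between the pads) lies 167 mm ahead of it; z points along the fingers, y is the line along which they close (so a half turn about z gives the same grasp; the last joint's range is limited). The gripper opens to 93 mm and grips with 3 to 60 N. Pads are 15 mm wide; open, the fingers measure 128 mm over their backs; the gripper's body (75 mm by 188 mm) begins 65 mm behind the grasp point.
Start: joints at [-1.338, 0.599, -0.003, 1.599, 0.002, 0.943, -0.08], TCP at [0.221, 0.69, 0.405] pointing down, gripper open.
Joint ranges: [-2.57, 2.57], [-0.35, 1.97], [-1.29, 1.29], [0.11, 2.56], [-1.05, 4.19], [0.11, 1.86], [-2.63, 2.63]. Speed limits (rad/s): [2.22, 2.22, 3.01, 3.01, 3.14, 3.14, 3.14].

## Interface

Orientations are given as a unit quaternion [w, x, y, z].
In Python, from rig import status, imaging, job_done gives the robot as it stands.
- The arm moves only by the shell command python3 -m jog 'ROWS'. ROWS is JSON, one flat list of numbers, 5 for each row, row after row: the shift along the tool's x, y, z in m, then the turn about the tool's z in rad, then the finger opening in m, from 0 to 0.093. In form: [dx, dy, dz, twist, gripper, dx, dy, dz, twist, gripper, ...]. A call has 1 to 5 rows; each row is the pose to reach, as a shift and turn from the pose commanded when the call began, along the tool's axes at that moment; what a row does not reach only later rows make up. A row lasts 1/10 s, in which the tool goes at most 50 mm and 8.59 degrees, less where a joint would pass 70% of its speed; a pose out of reach is approached as far as the arm can. A call with a gripper value outside its range is refused whole. The fingers move at their own pace and stop on an object; the grip force is fixed at half the most. Time passes only in rows, so rows that repeat a pose let the fingers close. It gives the time, the measured TCP pose, the force, the opening and the grip force at its end, in the units of the state.
- status.get_state(): the state, without advancing time (a new reading comes with each control period).
- imaging.grab_frame(name): name is "scene" or "side" or "wrist"; returns a dict with "image" (420x560x3 uint8, blue, green, red), "z_map" (420x560 float32, m along the optical axis (not along the pixel's ray), 0 where there is no reading), "camera_matrix" (3x3 intrinsics, pixels), "extrinsics" (4x4, takes a point from camera to world coordinates). Camera axes: x right, y down, z forward; pixel columns grow to the right and rows downward; lengths in m; the calibration is good to about 2 mm. A picture is of the moment at which its call begins.
- job_done(): hands the job in; it is judged then, once.
The state is a dict: "time_s": time; "joint_positions": joint angles; "joint_velocities": joint speeds; "tau": joint torques, N m; "tcp_pos": TCP position; "ee_rot": TCP orientation; "force": force on the tool from outside, world axes, zero at the start; "torque": the same for the moment, N m; "finger_gap": finger opening in m; "gripper_force": force on a finger pad.
Only numpy, scipy, OpenCV 4.12 (cv2) and the standard library are available. Lean on these libraries where they do the work, as an engineer would, in place of code of your own. Each camera call takes 0.05 s, during which the arm holds its last target. There are 200 camera calls.

## Working session

There is one attempt and no reset: what is moved stays moved. The work goes in short steps, Python scripts to look and compute and a shell command to move; the robot and the scene stay as the last step left them, time stands still between calls to the robot, and variables do not carry over. Pictures are saved under pics/ and viewed, at most 10 in all, crops included, and the job is handed in when it is done.

```bash
ls; mkdir -p pics; cat > h.py <<'E'
import numpy as np, cv2
from rig import status, imaging
def grab(n):
    f=imaging.grab_frame(n); np.savez(f'{n}.npz',**{k:np.asarray(v) for k,v in f.items()}); return f
def cloud(f):
    z=f['z_map'];K=f['camera_matrix'];T=f['extrinsics']
    v,u=np.mgrid[:z.shape[0],:z.shape[1]]
    P=np.stack([(u-K[0,2])/K[0,0]*z,(v-K[1,2])/K[1,1]*z,z],-1)
    P=P@T[:3,:3].T+T[:3,3]; P[z<=0]=np.nan; return P
E
python3 - <<'E'
from h import *
for n in ['scene','side','wrist']:
    f=grab(n); cv2.imwrite(f'pics/{n}0.png',f['image']); print(n,f['extrinsics'].round(3).tolist(),f['camera_matrix'].round(1).tolist(),(f['z_map']>0).mean())
s=status.get_state(); print(s)
E
```

```text
pics
scene [[0.713, 0.599, -0.363, 1.042], [0.701, -0.613, 0.365, -0.38], [-0.004, -0.515, -0.857, 1.128], [0.0, 0.0, 0.0, 1.0]] [[387.4, 0.0, 282.5], [0.0, 387.4, 215.5], [0.0, 0.0, 1.0]] 0.9961862244897959
side [[0.829, -0.357, 0.43, 0.126], [-0.559, -0.537, 0.632, -0.674], [0.005, -0.764, -0.645, 0.837], [0.0, 0.0, 0.0, 1.0]] [[469.3, 0.0, 280.1], [0.0, 469.3, 201.5], [0.0, 0.0, 1.0]] 0.9960416666666667
wrist [[0.305, 0.909, 0.285, 0.14], [0.952, -0.291, -0.093, 0.716], [-0.002, 0.3, -0.954, 0.384], [0.0, 0.0, 0.0, 1.0]] [[306.2, 0.0, 279.2], [0.0, 306.2, 209.7], [0.0, 0.0, 1.0]] 0.9960969387755102
{'time_s': 0.15, 'joint_positions': array([-1.33768724,  0.59993992, -0.00252773,  1.59991719,  0.00176187,
        0.94292928, -0.07980129]), 'joint_velocities': array([-5.35849354e-05, -1.55505645e-03,  3.25092498e-03, -3.06291834e-03,
       -1.72649097e-03, -8.74109042e-05,  6.53564912e-04]), 'tau': array([ 2.87036637e-03, -7.65579486e+01,  1.49925873e+00, -2.52565563e+01,
       -5.22683677e-02,  1.48240000e-02,  1.49596863e-04]), 'tcp_pos': array([0.22098355, 0.69035191, 0.40406981]), 'ee_rot': array([-4.59534021e-05,  1.54275047e-01,  9.88027760e-01, -5.93983492e-04]), 'force': array([0.01028273, 0.79343585, 0.59013037]), 'torque': array([-0.02445459, -0.04792866, -0.03568417]), 'gripper_force': 0.0, 'finger_gap': 0.09303968389501581}
```

View pics/scene0.png

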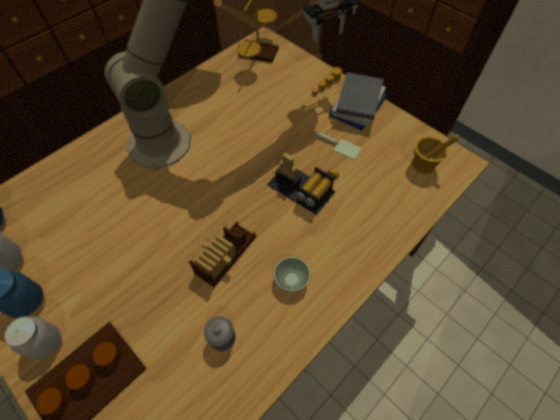

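View pics/side0.png

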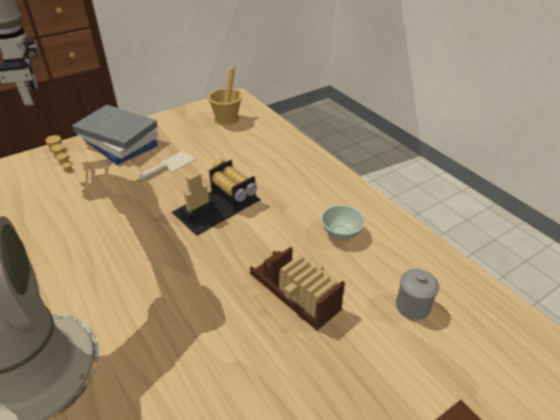

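Scene: the paddle stands in the slot at about (287,165), and the rack runs from (205,270), its tall end board, to (240,235), its stop. The bowl is at (292,275), the canister at (220,333) and the spatula at (340,145). Side: the paddle is at (195,190), the rack from (270,265) to (330,300), with the end board at lower right. Next I'll measure from the depth maps.

```bash
python3 - <<'E'
from h import *
S={}
for n,box in [('scene',{'rack':(185,220,260,290),'cut':(262,148,345,215)}),('side',{'rack':(245,245,350,325),'cut':(168,155,265,232)})]:
    f=dict(np.load(n+'.npz')); P=cloud(f)
    for k,(a,b,c,d) in box.items():
        Q=P[b:d,a:c].reshape(-1,3); Q=Q[np.isfinite(Q).all(1)]
        t=P[b:d,a:c]
        for lo in (.012,.05,.095):
            m=Q[(Q[:,2]>lo)&(Q[:,2]<.16)]
            if len(m)>4:
                r=cv2.minAreaRect((m[:,:2]*1000).astype(np.float32))
                print(n,k,lo,len(m),np.round(r[0]),np.round(r[1]),round(r[2],1),m[:,2].max().round(3))
        S[n+k]=Q
    b=cv2.resize(f['image'][box['rack'][1]:box['rack'][3],box['rack'][0]:box['rack'][2]],None,fx=5,fy=5,interpolation=cv2.INTER_CUBIC)
# top view of merged heights, 1mm/px
for k in('rack','cut'):
    Q=np.vstack([S['scene'+k],S['side'+k]]); Q=Q[(Q[:,2]>.02)&(Q[:,2]<.2)]
    print(k,np.percentile(Q,[1,50,99],axis=0).round(3).tolist())
E
```

```text
scene rack 0.012 1847 [ 535. -132.] [106. 216.] 9.8 0.097
scene rack 0.05 1310 [ 540. -149.] [105. 188.] 1.6 0.097
scene rack 0.095 10 [ 538. -163.] [ 54. 151.] 6.3 0.097
scene cut 0.012 1487 [528. 237.] [198. 156.] 7.9 0.14
scene cut 0.05 1132 [534. 238.] [186. 156.] 7.9 0.14
scene cut 0.095 124 [478. 217.] [43. 21.] 6.2 0.14
side rack 0.012 3837 [ 536. -132.] [108. 217.] 8.4 0.097
side rack 0.05 2638 [ 538. -147.] [108. 187.] 8.9 0.097
side rack 0.095 9 [ 533. -164.] [ 61. 147.] 10.6 0.097
side cut 0.012 2553 [524. 234.] [198. 157.] 9.5 0.14
side cut 0.05 1747 [531. 235.] [185. 157.] 9.5 0.14
side cut 0.095 261 [472. 215.] [37. 20.] 7.9 0.14
rack [[0.487, -0.243, 0.021], [0.534, -0.171, 0.076], [0.591, -0.042, 0.094]]
cut [[0.432, 0.167, 0.021], [0.559, 0.211, 0.07], [0.63, 0.318, 0.137]]
```

```bash
r='[-.17,-.165,0,0,.093'; python3 -m jog '[-0.04,-0.04,0,0,0.093, -0.075,-0.07,0,0,0.093, -0.11,-0.105,0,0,0.093, -0.14,-0.135,0,0,0.093, -0.17,-0.165,0,0,0.093]'
python3 -m jog '[-0.035,-0.035,0,0,0.093, -0.07,-0.07,0,0,0.093, -0.105,-0.105,0,0,0.093, -0.14,-0.135,0,0,0.093, -0.17,-0.165,0,0,0.093]'
python3 -m jog '[-0.03,-0.03,0,-0.15,0.093, -0.046,-0.044,-0.01,-0.3,0.093, -0.046,-0.044,-0.016,-0.45,0.093, -0.046,-0.044,-0.016,-0.45,0.093]'
python3 - <<'E'
from h import *
f=grab('wrist'); cv2.imwrite('pics/w1.png',f['image'])
s=status.get_state(); print(s['tcp_pos'],s['ee_rot'],s['joint_positions'],s['force'])
P=cloud(f); Q=P.reshape(-1,3); 
m=Q[(Q[:,2]>.1)&(Q[:,2]<.15)&(Q[:,0]>.42)&(Q[:,0]<.53)&(Q[:,1]>.17)&(Q[:,1]<.27)]
t=m[m[:,2]>np.percentile(m[:,2],95)-.004]
for a in(m,t): print(len(a),cv2.minAreaRect((a[:,:2]*1000).astype(np.float32)),np.percentile(a[:,2],[5,50,95]))
E
```

```text
time_s: 0.65
tcp_pos: [0.3334, 0.4794, 0.4046]
ee_rot: [0.0, 0.155, 0.988, -0.0]
force: [0.5, 0.6, 0.1]
finger_gap: 0.0927
gripper_force: 0.0
time_s: 1.15
tcp_pos: [0.4452, 0.2704, 0.4048]
ee_rot: [0.0, 0.155, 0.988, 0.0]
force: [0.9, 0.6, -0.5]
finger_gap: 0.0929
gripper_force: 0.0
time_s: 1.55
tcp_pos: [0.4752, 0.2157, 0.4213]
ee_rot: [0.001, -0.07, 0.998, 0.0]
force: [-0.5, 1.1, 0.5]
finger_gap: 0.0926
gripper_force: 0.0
[0.4747926  0.21627016 0.42086396] [ 1.95984970e-04 -6.80281812e-02  9.97683334e-01  3.06629454e-04] [-0.46224918  0.33848354 -0.09721036  2.03961348  0.04604094  0.76487151
  1.11977412] [-0.38498293  1.14096131  0.45041008]
778 ((472.47430419921875, 218.095458984375), (35.865196228027344, 15.682116508483887), 8.393549919128418) [0.11108052 0.13621476 0.13745165]
646 ((472.409423828125, 218.1355438232422), (35.886112213134766, 15.203352928161621), 7.717974662780762) [0.13527789 0.13640771 0.13752207]
```

View pics/w1.png

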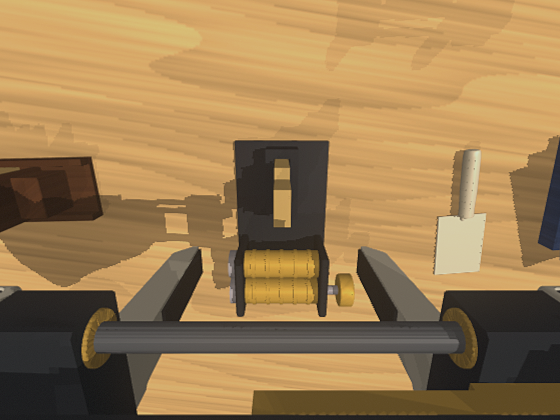

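The wrist picture shows the paddle head at (283,190), centred between the fingers, with the rollers below it and the rack's stop at the left edge. Size, height and yaw all check out, so I'll go down and grip.

```bash
python3 -m jog '[0.002,0.002,0.04,0,0.093, 0.002,0.002,0.08,0,0.093, 0.002,0.002,0.115,0,0.093, 0.002,0.002,0.135,0,0.093, 0.002,0.002,0.135,0,0.06]'
python3 -m jog '[0,0,0,0,0.01, 0,0,0,0,0.01, 0,0,0,0,0.01, 0,0,0,0,0.01, 0,0,0,0,0.01]'
python3 - <<'E'
from rig import status
s=status.get_state(); print(s['finger_gap'],s['gripper_force'],s['force'],s['tcp_pos'])
E
```

```text
time_s: 2.1
tcp_pos: [0.4712, 0.2189, 0.283]
ee_rot: [-0.002, -0.069, 0.998, -0.001]
force: [-0.2, 0.1, 0.2]
finger_gap: 0.0888
gripper_force: 0.0
time_s: 2.6
tcp_pos: [0.4725, 0.2183, 0.2864]
ee_rot: [0.001, -0.07, 0.998, 0.0]
force: [-0.3, -0.8, 0.3]
finger_gap: 0.0496
gripper_force: 0.0
0.04960351301273634 0.0 [-0.2552348  -0.77024166  0.30713565] [0.47248111 0.21830087 0.28642741]
```

```bash
python3 -m jog '[0,0,0,0,0.01, 0,0,0,0,0.01, 0,0,0,0,0.01, 0,0,0,0,0.01, 0,0,0,0,0.01]'
python3 -m jog '[0,0,0,0,0.01, 0,0,0,0,0.01]'
python3 -m jog '[0,0,-0.02,0,0.01, 0,0,-0.05,0,0.01, 0,0,-0.09,0,0.01, 0,0,-0.13,0,0.01, 0,0,-0.14,0,0.01]'
python3 - <<'E'
from h import *
s=status.get_state(); print(s['finger_gap'],s['gripper_force'],s['force'],s['tcp_pos'])
E
```

```text
time_s: 3.1
tcp_pos: [0.4724, 0.2183, 0.2857]
ee_rot: [-0.0, -0.07, 0.998, -0.0]
force: [0.1, 0.2, 0.2]
finger_gap: 0.0158
gripper_force: 30.0
time_s: 3.3
tcp_pos: [0.4724, 0.2184, 0.2857]
ee_rot: [-0.0, -0.07, 0.998, -0.0]
force: [1.0, -0.5, -0.7]
finger_gap: 0.0157
gripper_force: 30.0
time_s: 3.8
tcp_pos: [0.4728, 0.2185, 0.4296]
ee_rot: [0.003, -0.07, 0.998, 0.001]
force: [-0.2, -0.0, -1.0]
finger_gap: 0.0158
gripper_force: 30.0
0.01582198536082404 29.994717836380005 [-0.20318035 -0.00585986 -1.01924518] [0.47281427 0.21850337 0.42955249]
```

```bash
python3 -m jog '[-0.01,-0.03,0,0,0.01, -0.02,-0.07,0,0,0.01, -0.03,-0.11,0,0,0.01, -0.04,-0.15,0,0,0.01, -0.05,-0.19,0,0,0.01]'
python3 -m jog '[-0.01,-0.04,0,0,0.01, -0.02,-0.08,0,0,0.01, -0.03,-0.13,0.01,0,0.01, -0.04,-0.17,0.02,0,0.01, -0.044,-0.195,0.02,0,0.01]'
python3 -m jog '[0,0,0,0,0.01, 0,0,0,0,0.01]'
python3 - <<'E'
from h import *
f=grab('wrist'); cv2.imwrite('pics/w2.png',f['image'])
s=status.get_state(); print(s['tcp_pos'],s['ee_rot'],s['joint_positions'])
P=cloud(f); Q=P.reshape(-1,3); Q=Q[np.isfinite(Q).all(1)]
R=Q[(Q[:,2]>.018)&(Q[:,2]<.105)&(Q[:,0]>.4)&(Q[:,0]<.66)]
print(len(R),R.min(0),R.max(0))
for lo,hi in((.018,.105),(.06,.105),(.091,.105)):
    m=R[(R[:,2]>lo)&(R[:,2]<hi)]; print(lo,len(m),cv2.minAreaRect((m[:,:2]*1000).astype(np.float32)))
E
```

```text
time_s: 4.3
tcp_pos: [0.5486, 0.0356, 0.4249]
ee_rot: [-0.001, -0.07, 0.998, -0.0]
force: [0.9, 0.0, -0.9]
finger_gap: 0.0158
gripper_force: 30.0
time_s: 4.8
tcp_pos: [0.6194, -0.1536, 0.4032]
ee_rot: [-0.001, -0.068, 0.998, -0.0]
force: [-0.0, 0.6, -1.4]
finger_gap: 0.0158
gripper_force: 30.0
time_s: 5.0
tcp_pos: [0.619, -0.15, 0.4045]
ee_rot: [-0.001, -0.07, 0.998, 0.0]
force: [-0.7, 1.5, -0.7]
finger_gap: 0.016
gripper_force: 30.0
[ 0.61900925 -0.14895746  0.40493132] [-6.06933686e-04 -7.03037734e-02  9.97525339e-01  4.57757838e-04] [ 0.1651815   0.49203829 -0.02654144  1.81008301  0.01596358  0.84106086
  1.84264756]
15125 [ 0.47928918 -0.24243133  0.01803253] [0.63230994 0.18634875 0.09482084]
0.018 15125 ((545.7899780273438, -25.326248168945312), (438.1163635253906, 131.2331085205078), 84.4432373046875)
0.06 10558 ((555.003173828125, -31.984039306640625), (426.4647521972656, 109.83714294433594), 84.70630645751953)
0.091 1575 ((540.7687377929688, -161.2800750732422), (78.87987518310547, 152.6959228515625), 9.418352127075195)
```

View pics/w2.png

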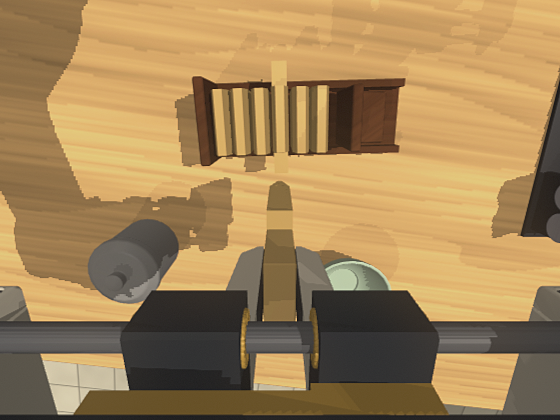

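The wrist view shows the end board at column 203, tallies at columns 220, 240, 261, 279 (the eared guide, fourth), 300 and 320, and the stop at 345–400. The target gap is at column ~290. The held paddle is at (280,210). Next I'll measure the rack frame, the gap and the held paddle.

```bash
python3 - <<'E'
from h import *
f=dict(np.load('wrist.npz')); P=cloud(f)
u,v=np.meshgrid(np.arange(560),np.arange(420))
box=(u>185)&(u<412)&(v>70)&(v<172)
Q=P[box]; Q=Q[np.isfinite(Q).all(1)]
print('counter z',np.median(Q[Q[:,2]<.006,2]))
m=Q[Q[:,2]>.018]; r=cv2.minAreaRect((m[:,:2]*1000).astype(np.float32)); print('rack',r)
# outer walls, rim z .024
w=Q[(Q[:,2]>.020)&(Q[:,2]<.027)]
th0=np.radians(9); 
for it in range(3):
    e=np.array([np.cos(th0),np.sin(th0)]); n=np.array([-np.sin(th0),np.cos(th0)])
    X=w[:,:2]@e; Y=w[:,:2]@n; mid=np.median((X.min(),X.max())); 
    res=[]
    for side in (X<mid-.03,X>mid+.03):
        p=np.polyfit(Y[side],X[side],1); res.append((p,side.sum(),np.polyval(p,-.22),X[side].min(),X[side].max()))
    print(np.degrees(th0),[(np.degrees(np.arctan(a[0][0])).round(2),a[1],a[2].round(4),a[3].round(4),a[4].round(4)) for a in res],len(w))
    th0-=np.mean([np.arctan(a[0][0]) for a in res])
# tops
t=Q[(Q[:,2]>.078)&(Q[:,2]<.0975)]
for th in (np.radians(8.5),np.radians(9.5)):
    e=np.array([np.cos(th),np.sin(th)]); n=np.array([-np.sin(th),np.cos(th)])
    Y=t[:,:2]@n; h,b=np.histogram(Y,np.arange(-.34,-.1,.002)); print(np.degrees(th),[(round(b[i],3),h[i]) for i in range(len(h)) if h[i]])
# tallies by image: connected comps of high points
M=(box&(P[...,2]>.083)).astype(np.uint8)
k,L,st,c=cv2.connectedComponentsWithStats(M,connectivity=4)
for i in range(1,k):
    if st[i,4]>60:
        p=P[L==i]; rr=cv2.minAreaRect((p[:,:2]*1000).astype(np.float32)); print(st[i],np.round(rr[0],1),np.round(rr[1],1),round(rr[2],1),np.median(p[:,2]).round(4))
# held paddle
pm=(u>240)&(u<320)&(v>170)&(v<320)&(P[...,2]>.125)&(P[...,2]<.3)&(P[...,0]>.57)
p=P[pm]; print('paddle zmin',np.percentile(p[:,2],[0.5,2,10]))
for lo in np.arange(.13,.24,.01):
    a=p[(p[:,2]>lo)&(p[:,2]<lo+.01)]
    if len(a)>5: print(round(lo,3),len(a),a[:,:2].min(0).round(4),a[:,:2].max(0).round(4))
E
```

```text
counter z 0.00043079176781313233
rack ((539.0548095703125, -130.33486938476562), (93.74441528320312, 215.02587890625), 9.039862632751465)
9.0 [(np.float64(-0.09), np.int64(1145), np.float64(0.4722), np.float64(0.4681), np.float64(0.4773)), (np.float64(-1.3), np.int64(660), np.float64(0.5462), np.float64(0.54), np.float64(0.5493))] 1895
9.69602541452071 [(np.float64(0.61), np.int64(1145), np.float64(0.4696), np.float64(0.4657), np.float64(0.4748)), (np.float64(-0.61), np.int64(660), np.float64(0.5434), np.float64(0.538), np.float64(0.5467))] 1895
9.696998137294038 [(np.float64(0.61), np.int64(1145), np.float64(0.4696), np.float64(0.4657), np.float64(0.4748)), (np.float64(-0.61), np.int64(660), np.float64(0.5434), np.float64(0.538), np.float64(0.5467))] 1895
8.5 [(np.float64(-0.318), np.int64(7)), (np.float64(-0.316), np.int64(143)), (np.float64(-0.314), np.int64(195)), (np.float64(-0.312), np.int64(190)), (np.float64(-0.31), np.int64(194)), (np.float64(-0.308), np.int64(348)), (np.float64(-0.306), np.int64(141)), (np.float64(-0.304), np.int64(12)), (np.float64(-0.302), np.int64(48)), 
[... 4815 characters left out ...]
7 819] [ 547.6 -197.7] [59.9 12.3] 8.8 0.0882
[253  88  16  67 817] [ 544.7 -178.5] [59.6 12.3] 9.8 0.0882
[212  89  17  67 818] [ 550.9 -215.7] [59.6 12.2] 8.8 0.0881
paddle zmin [0.13942456 0.15741516 0.20954856]
0.13 32 [ 0.5886 -0.16  ] [ 0.5902 -0.1478]
0.14 47 [ 0.5881 -0.1614] [ 0.5907 -0.1464]
0.15 64 [ 0.5882 -0.1619] [ 0.5907 -0.1461]
0.16 79 [ 0.5883 -0.1618] [ 0.5907 -0.1462]
0.17 73 [ 0.5883 -0.1614] [ 0.5907 -0.146 ]
0.18 93 [ 0.5883 -0.1618] [ 0.5907 -0.1461]
0.19 109 [ 0.5883 -0.1619] [ 0.5907 -0.1461]
0.2 264 [ 0.5883 -0.1617] [ 0.6023 -0.1448]
0.21 526 [ 0.5886 -0.1639] [ 0.611 -0.137]
0.22 460 [ 0.6002 -0.1727] [ 0.6125 -0.1294]
0.23 606 [ 0.6001 -0.1723] [ 0.6123 -0.1298]
```

```bash
python3 -m jog '[0.03,0.004,0,-0.01,0.01, 0.06,0.008,0,-0.023,0.01, 0.0795,0.0103,0,-0.023,0.01, 0.0795,0.0103,0.015,-0.023,0.01, 0.0795,0.0103,0.015,-0.023,0.01]'
python3 -m jog '[0,0,0,0,0.01, 0,0,0,0,0.01]'
cat > edge.py <<'E'
from h import *
import sys
f=grab('wrist'); P=cloud(f); th=np.radians(9.4)
s=status.get_state(); print(s['tcp_pos'],s['force'],s['ee_rot'])
e=np.array([np.cos(th),np.sin(th)]); n=np.array([-np.sin(th),np.cos(th)])
O=np.array([.5390,-.1507])   # target centre; X,Y in rack axes about it
X=(P[...,:2]-O)@e; Y=(P[...,:2]-O)@n; Z=P[...,2]
def runs(z0,z1,x0,x1):
    m=(Z>z0)&(Z<z1)&(X>x0)&(X<x1)&(abs(Y)<.1)
    y=np.sort(Y[m]); 
    if len(y)<3: return
    g=np.split(y,np.where(np.diff(y)>.0015)[0]+1)
    print((z0,z1),[(round(a[0]*1000,1),round(a[-1]*1000,1),len(a)) for a in g if len(a)>2])
for z0,z1 in((.06,.075),(.079,.083),(.0865,.092)): runs(z0,z1,-.06,-.022)
print('paddle')
zf=s['tcp_pos'][2]-.280
for d in (.002,.006,.012,.025,.04,.06,.08): runs(zf+d,zf+d+.006,-.045,-.02)
m=(Z>max(zf+.025,.095))&(Z<zf+.08)&(abs(Y)<.03)&(X<-.015)&(X>-.05); print('edge X',np.percentile(X[m],[2,50,98]).round(4))
E
python3 edge.py
```

```text
time_s: 5.55
tcp_pos: [0.5382, -0.149, 0.39]
ee_rot: [-0.001, -0.083, 0.997, 0.0]
force: [-0.6, 0.4, -0.5]
finger_gap: 0.0159
gripper_force: 30.0
time_s: 5.75
tcp_pos: [0.5396, -0.15, 0.3912]
ee_rot: [0.0, -0.082, 0.997, 0.0]
force: [0.2, -0.0, -1.1]
finger_gap: 0.0158
gripper_force: 30.0
[ 0.53960807 -0.15017629  0.39114509] [ 0.0461704  -0.25274891 -0.78032328] [ 3.75833080e-04 -8.19647027e-02  9.96635162e-01 -1.94801993e-05]
(0.06, 0.075) [(np.float64(-86.0), np.float64(-76.9), 80), (np.float64(-73.4), np.float64(-57.9), 52), (np.float64(-55.2), np.float64(-39.8), 54), (np.float64(-36.3), np.float64(-20.5), 42), (np.float64(-17.4), np.float64(-1.8), 65), (np.float64(2.2), np.float64(17.9), 48), (np.float64(20.7), np.float64(36.8), 53), (np.float64(55.6), np.float64(64.4), 41), (np.float64(75.3), np.float64(78.5), 5)]
(0.079, 0.083) [(np.float64(-84.8), np.float64(-77.1), 29), (np.float64(-73.3), np.float64(-59.2), 31), (np.float64(-54.9), np.float64(-49.5), 8), (np.float64(-47.6), np.float64(-40.4), 24), (np.float64(-35.7), np.float64(-21.0), 36), (np.float64(-17.2), np.float64(-1
[... 762 characters left out ...]
oat64(4.5), 12)]
(np.float64(0.11714508722911582), np.float64(0.12314508722911582)) [(np.float64(-3.9), np.float64(5.2), 22)]
(np.float64(0.12314508722911581), np.float64(0.1291450872291158)) [(np.float64(-5.5), np.float64(6.8), 18)]
(np.float64(0.1361450872291158), np.float64(0.1421450872291158)) [(np.float64(-6.8), np.float64(8.1), 35)]
(np.float64(0.15114508722911582), np.float64(0.15714508722911583)) [(np.float64(-7.1), np.float64(8.3), 45)]
(np.float64(0.1711450872291158), np.float64(0.17714508722911582)) [(np.float64(-7.1), np.float64(8.4), 59)]
(np.float64(0.19114508722911583), np.float64(0.19714508722911583)) [(np.float64(-7.1), np.float64(8.2), 278)]
edge X [-0.0288 -0.0285 -0.0282]
```

```bash
python3 - <<'E'
from h import *
f=dict(np.load('wrist.npz')); P=cloud(f); th=np.radians(9.4)
e=np.array([np.cos(th),np.sin(th)]); n=np.array([-np.sin(th),np.cos(th)]); O=np.array([.5390,-.1507])
X=(P[...,:2]-O)@e; Y=(P[...,:2]-O)@n; Z=P[...,2]
for a,b in((-72,-59),(-54,-41),(-35,-22),(-16,-3),(3,17),(22,36),(56,63)):
    m=(Z>.04)&(Z<.075)&(Y>a/1e3)&(Y<b/1e3)&(X<-.01)&(X>-.06)
    t=(Z>.085)&(Z<.095)&(Y>a/1e3)&(Y<b/1e3)&(abs(X)<.05); print(a,b,m.sum(),np.median(X[m]).round(4),'top X',np.percentile(X[t],[1,99]).round(4))
m=(Z>.021)&(Z<.027)&(Y>-.07)&(Y<.09)&(X<-.02)&(X>-.06)
q=np.polyfit(Y[m],X[m],1); print('wall rim',np.percentile(X[m],[2,98]).round(4),'slope deg',np.degrees(q[0]))
m=(Z>.021)&(Z<.027)&(Y>.06)&(Y<.12)&(X>.02)&(X<.06); print('far wall',m.sum(),np.percentile(X[m],[2,98]).round(4) if m.sum() else '')
E
```

```text
-72 -59 76 -0.0291 top X [-0.029   0.0308]
-54 -41 73 -0.0292 top X [-0.0291  0.0297]
-35 -22 75 -0.0291 top X [-0.0291  0.0308]
-16 -3 34 -0.0526 top X [-0.0305  0.0278]
3 17 83 -0.0296 top X [-0.0296  0.0291]
22 36 82 -0.0297 top X [-0.0296  0.0297]
56 63 59 -0.0296 top X [-0.0299  0.0287]
wall rim [-0.04  -0.025] slope deg 0.12722127240738387
far wall 144 [0.032  0.0402]
```

```bash
python3 -m jog '[0.001,0,0.01,0,0.01, 0.001,0,0.02,0,0.01, 0.001,0,0.026,0,0.01, 0.001,0,0.03,0,0.01, 0.001,0,0.034,0,0.01]'
python3 -m jog '[0,0,0.004,0,0.01, 0,0.0005,0.008,0,0.01, 0,0.001,0.012,0,0.01, 0,0.0015,0.016,0,0.01, 0,0.002,0.02,0,0.01]'
python3 edge.py
```

```text
time_s: 6.3
tcp_pos: [0.5381, -0.1509, 0.3561]
ee_rot: [-0.0, -0.081, 0.997, 0.0]
force: [0.8, 0.7, -0.6]
finger_gap: 0.016
gripper_force: 30.0
time_s: 6.8
tcp_pos: [0.5378, -0.1488, 0.3365]
ee_rot: [0.0, -0.082, 0.997, -0.0]
force: [-0.2, 0.9, -0.2]
finger_gap: 0.016
gripper_force: 30.0
[ 0.53767159 -0.14863929  0.33590735] [ 0.02850195  0.30307653 -1.62358217] [-3.14249265e-04 -8.16449029e-02  9.96661425e-01  1.25081499e-04]
(0.06, 0.075) [(np.float64(-86.3), np.float64(-76.7), 136), (np.float64(-73.9), np.float64(-57.9), 98), (np.float64(-56.1), np.float64(-39.8), 101), (np.float64(-37.7), np.float64(-22.6), 75), (np.float64(-20.6), np.float64(41.8), 308), (np.float64(55.6), np.float64(65.0), 80), (np.float64(74.0), np.float64(75.8), 4), (np.float64(77.4), np.float64(82.5), 10), (np.float64(87.9), np.float64(90.5), 5)]
(0.079, 0.083) [(np.float64(-85.1), np.float64(-80.4), 7), (np.float64(-78.9), np.float64(-76.8), 41), (np.float64(-72.8), np.float64(-58.9), 43), (np.float64(-55.0), np.float64(-40.5), 44), (np.float64(-36.5), np.float64(-22.8), 43), (np.float64(-21.2), np.float64(
[... 2153 characters left out ...]
p.float64(-72.0), np.float64(-59.2), 78), (np.float64(-54.4), np.float64(-41.1), 79), (np.float64(-36.6), np.float64(-23.0), 79), (np.float64(-20.5), np.float64(-7.0), 87), (np.float64(-5.3), np.float64(9.6), 39), (np.float64(11.3), np.float64(24.9), 82), (np.float64(27.7), np.float64(40.8), 82), (np.float64(55.5), np.float64(64.3), 38)]
(np.float64(0.09590735231694333), np.float64(0.10190735231694334)) [(np.float64(-5.6), np.float64(9.8), 42)]
(np.float64(0.11590735231694332), np.float64(0.12190735231694333)) [(np.float64(-5.6), np.float64(9.9), 56)]
(np.float64(0.13590735231694334), np.float64(0.14190735231694335)) [(np.float64(-5.6), np.float64(9.8), 190)]
edge X [-0.0306 -0.0302 -0.0299]
```

```bash
python3 -m jog '[0,0,0.005,0,0.01, 0,0,0.01,0,0.01, 0,0,0.015,0,0.01, 0,0,0.02,0,0.01, 0,0,0.024,0,0.01]'
python3 -m jog '[0,0,0.005,0,0.01, 0,0,0.01,0,0.01, 0,0,0.014,0,0.01, 0,0,0.018,0,0.01, 0,0,0.02,0,0.01]'
python3 edge.py | sed '/^paddle/,$ {/edge/!d}'
```

```text
time_s: 7.35
tcp_pos: [0.5378, -0.1489, 0.3122]
ee_rot: [-0.0, -0.082, 0.997, 0.0]
force: [-0.3, -0.0, -0.6]
finger_gap: 0.0163
gripper_force: 30.0
time_s: 7.85
tcp_pos: [0.5378, -0.1489, 0.2924]
ee_rot: [-0.0, -0.081, 0.997, -0.0]
force: [0.3, 0.3, 0.7]
finger_gap: 0.0157
gripper_force: 30.0
[ 0.53778676 -0.14894585  0.29226068] [-0.02614942 -0.67333467 -0.82985257] [-1.34012656e-04 -8.14594884e-02  9.96676645e-01  2.34582999e-06]
(0.06, 0.075) [(np.float64(-86.2), np.float64(-10.4), 882), (np.float64(-6.0), np.float64(9.9), 125), (np.float64(18.1), np.float64(65.1), 435), (np.float64(74.6), np.float64(77.6), 5), (np.float64(83.4), np.float64(84.7), 3), (np.float64(90.0), np.float64(91.8), 4)]
(0.079, 0.083) [(np.float64(-85.3), np.float64(-13.4), 398), (np.float64(-5.5), np.float64(9.5), 39), (np.float64(24.1), np.float64(38.6), 84), (np.float64(40.3), np.float64(64.6), 121)]
(0.0865, 0.092) [(np.float64(-87.3), np.float64(-76.7), 244), (np.float64(-73.6), np.float64(-64.1), 177), (np.float64(-58.2), np.float64(-48.3), 175), (np.float64(-42.6), np.float64(-32.7), 175), (np.float64(
[... 391 characters left out ...]
                                                        ~~~~~~~~~~~~~^^^^^^^^^^^^^^^^
    return _quantile_unchecked(
        a, q, axis, out, overwrite_input, method, keepdims, weights)
    return _ureduce(a,
                    func=_quantile_ureduce_func,
    ...<5 lines>...
                    overwrite_input=overwrite_input,
                    method=method)
    r = func(a, **kwargs)
    result = _quantile(arr,
                       quantiles=q,
    ...<2 lines>...
                       out=out,
                       weights=wgt)
    slices_having_nans = np.isnan(arr[-1, ...])
                                  ~~~^^^^^^^^^
IndexError: index -1 is out of bounds for axis 0 with size 0
```

```bash
python3 -m jog '[0,0,0.002,0,0.01, 0,0,0.0035,0,0.01, 0,0,0.005,0,0.01, 0,0,0.005,0,0.01]'
python3 - <<'E'
from h import *
for n in('wrist','side'):
    f=grab(n); im=f['image']
    if n=='side': im=cv2.resize(im[230:340,220:380],None,fx=5,fy=5,interpolation=cv2.INTER_CUBIC)
    cv2.imwrite(f'pics/{n}3.png',im)
print(status.get_state()['force'],status.get_state()['joint_positions'])
E
```

```text
time_s: 8.3
tcp_pos: [0.5379, -0.1491, 0.2878]
ee_rot: [0.0, -0.081, 0.997, -0.0]
force: [-0.2, -0.7, -0.9]
finger_gap: 0.0157
gripper_force: 30.0
[ 0.85726659 -1.20325877 -0.59592562] [ 0.19141703  0.56360585 -0.03307823  2.08292942  0.03720163  0.49545527
  1.86462432]
```

View pics/wrist3.png

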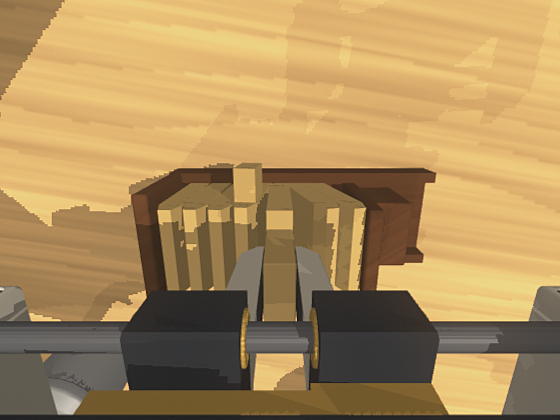

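View pics/side3.png

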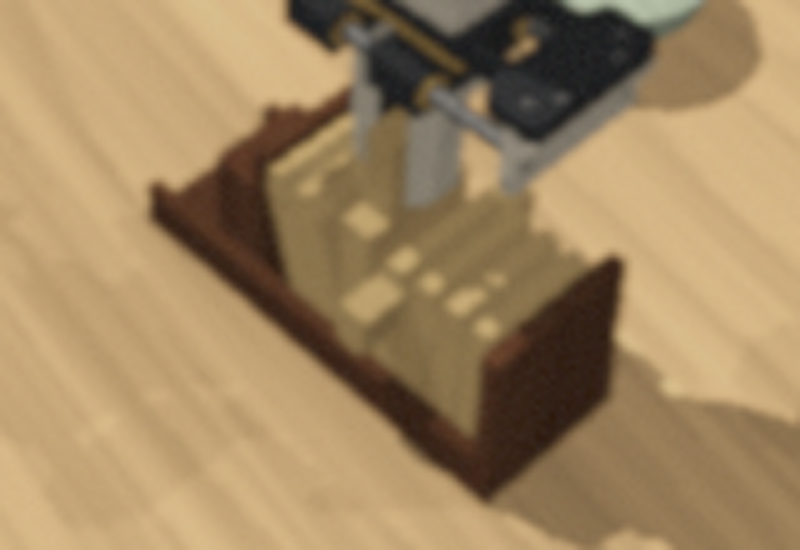

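The paddle stands between the guide (ear at (247,170), (370,300) in the side crop) and the fifth tally. The guide's group leans towards the board, and the last two lean on the stop (365,240). While I still hold the paddle, I'll slide it towards the guide to square up that group.

```bash
python3 -m jog '[0,-0.001,0,0,0.01, 0,-0.002,0,0,0.01, 0,-0.003,0,0,0.01, 0,-0.004,0,0,0.01, 0,-0.005,0.0005,0,0.01]'
python3 -m jog '[0,-0.0005,0.0005,0,0.01, 0,-0.0005,0.0005,0,0.01]'
sed -i 's/^m=.*edge X.*$//' edge.py; python3 edge.py | sed '/^paddle/,$d'
```

```text
time_s: 8.9
tcp_pos: [0.5386, -0.1532, 0.2876]
ee_rot: [-0.0, -0.082, 0.997, 0.0]
force: [-2.5, 5.3, 14.2]
finger_gap: 0.0159
gripper_force: 30.0
time_s: 9.1
tcp_pos: [0.5386, -0.1533, 0.2876]
ee_rot: [-0.0, -0.082, 0.997, 0.001]
force: [-3.1, 5.4, 13.1]
finger_gap: 0.0159
gripper_force: 30.0
[ 0.53856422 -0.1532937   0.28762549] [-3.73431873  5.13613729 13.71921972] [-4.41578452e-05 -8.18384397e-02  9.96645397e-01  6.48427389e-04]
(0.06, 0.075) [(np.float64(-86.8), np.float64(-12.2), 811), (np.float64(-9.9), np.float64(5.8), 140), (np.float64(18.6), np.float64(65.2), 462), (np.float64(79.6), np.float64(81.2), 4), (np.float64(83.8), np.float64(85.9), 4), (np.float64(90.8), np.float64(92.3), 3)]
(0.079, 0.083) [(np.float64(-86.3), np.float64(-14.0), 405), (np.float64(-9.5), np.float64(5.8), 44), (np.float64(23.9), np.float64(38.2), 86), (np.float64(40.6), np.float64(64.6), 126)]
(0.0865, 0.092) [(np.float64(-87.2), np.float64(-76.8), 283), (np.float64(-74.6), np.float64(-64.0), 187), (np.float64(-58.2), np.float64(-48.5), 187), (np.float64(-42.7), np.float64(-33.0), 183), (np.float64(-26.2), np.float64(-16.8), 222), (np.float64(-9.9), np.float64(5.5), 71), (np.float64(28.2), np.float64(38.4), 171), (np.float64(45.4), np.float64(65.4), 307)]
```

```bash
python3 -m jog '[0,0,-0.0005,0,0.03, 0,0,-0.0005,0,0.045, 0,0,-0.0005,0,0.06, 0,0,-0.0005,0,0.06, 0,0,-0.0005,0,0.06]'
python3 -m jog '[0,0,0,0,0.06, 0,0,-0.02,0,0.06, 0,0,-0.06,0,0.06, 0,0,-0.1,0,0.04, 0,0,-0.11,0,0.02]'
python3 edge.py | sed '/^paddle/,$d'; python3 - <<'E'
from h import *
f=grab('wrist'); cv2.imwrite('pics/w4.png',f['image'])
f=grab('side'); cv2.imwrite('pics/s4.png',cv2.resize(f['image'][230:340,220:380],None,fx=5,fy=5,interpolation=cv2.INTER_CUBIC))
E
```

```text
time_s: 9.65
tcp_pos: [0.5387, -0.1545, 0.2871]
ee_rot: [-0.0, -0.081, 0.997, -0.0]
force: [0.2, 0.4, 0.2]
finger_gap: 0.0515
gripper_force: 0.0
time_s: 10.15
tcp_pos: [0.5393, -0.1546, 0.4011]
ee_rot: [0.003, -0.081, 0.997, -0.001]
force: [-0.7, 0.5, 0.9]
finger_gap: 0.0485
gripper_force: 0.0
[ 0.53924045 -0.15454754  0.40086174] [ 1.02183407 -0.27197106  0.16848888] [ 2.72457078e-03 -8.13809316e-02  9.96679017e-01 -8.11183167e-04]
(0.06, 0.075) [(np.float64(-85.8), np.float64(-77.0), 77), (np.float64(-73.6), np.float64(-58.0), 41), (np.float64(-55.7), np.float64(-8.9), 108), (np.float64(-0.7), np.float64(17.3), 73), (np.float64(19.1), np.float64(54.2), 93), (np.float64(56.1), np.float64(64.8), 19), (np.float64(91.2), np.float64(91.4), 3)]
(0.079, 0.083) [(np.float64(-84.8), np.float64(-76.9), 28), (np.float64(-72.6), np.float64(-71.1), 5), (np.float64(-69.1), np.float64(-58.6), 25), (np.float64(-54.5), np.float64(-54.3), 4), (np.float64(-49.3), np.float64(-41.6), 20), (np.float64(-38.7), np.float64(-38.4), 7), (np.float64(-27.5), np.float64(-16.7), 26), (np.float64(-14.8), np.float64(-9.8), 15), (np.float64(2.1), np.float64(10.0), 12), (np.float64(24.9), np.float64(38.7), 35), (np.float64(41.1), np.float64(63.1), 46)]
(0.0865, 0.092) [(np.float64(-87.4), np.float64(-76.9), 99), (np.float64(-69.9), np.float64(-61.3), 74), (np.float64(-52.7), np.float64(-43.6), 75), (np.float64(-36.9), np.float64(-28.1), 74), (np.float64(-20.5), np.float64(-11.7), 86), (np.float64(3.8), np.float64(20.2), 68), (np.float64(28.4), np.float64(38.0), 68), (np.float64(45.7), np.float64(65.3), 117)]
```

View pics/w4.png

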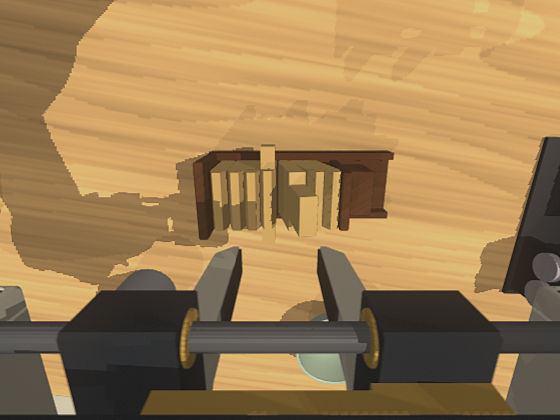

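The paddle leans about 10° onto the fifth tally, which leans on the stop at (340,190), and the guide's group is upright again. Next I'll measure the push block's outer face.

```bash
python3 - <<'E'
from h import *
th=np.radians(9.4)
e=np.array([np.cos(th),np.sin(th)]); n=np.array([-np.sin(th),np.cos(th)]); O=np.array([.5390,-.1507])
for nm in('wrist','side','scene'):
    f=grab(nm) if nm=='scene' else dict(np.load(nm+'.npz')); P=cloud(f)
    X=(P[...,:2]-O)@e; Y=(P[...,:2]-O)@n; Z=P[...,2]
    m=(Z>.05)&(Z<.065)&(Y>.07)&(Y<.12)&(abs(X)<.045)
    if m.sum(): print(nm,m.sum(),'blockY',np.percentile(Y[m],[1,50,99]).round(4),'X',np.percentile(X[m],[1,99]).round(4),'z',np.median(Z[m]).round(4))
    m=(Z>.03)&(Z<.06)&(Y>-.05)&(Y<.2)&(X>.06)&(X<.25); 
    if m.sum(): print('bowl',m.sum(),X[m].min(),Y[m].min(),Y[m].max())
    m=(Z>.018)&(Z<.028)&(Y>.08)&(Y<.2)&(abs(X)<.045); print('wall end',np.percentile(Y[m],99) if m.sum() else 0)
E
```

```text
wrist 972 blockY [0.0735 0.0846 0.0963] X [-0.0249  0.0245] z 0.0593
bowl 240 0.16802255189312432 0.017280697945836514 0.05715453888523925
wall end 0.12724509120475663
side 94 blockY [0.0723 0.0892 0.0956] X [-0.0258  0.0234] z 0.0591
bowl 226 0.16465969396945793 0.01649444128615844 0.12384488947194769
wall end 0.12609024735020694
scene 95 blockY [0.0732 0.0854 0.0958] X [-0.0235  0.027 ] z 0.0587
bowl 276 0.16729888447131214 0.01772200332949719 0.12520003431969842
wall end 0.1279579679113359
```

```bash
python3 -m jog '[0,0.02,0,0.14,0, 0,0.05,0,0.28,0, 0,0.08,0,0.42,0, 0,0.11,0,0.56,0, 0,0.124,0,0.7,0]'
python3 -m jog '[0,0,0,0.14,0, 0,0,0,0.28,0, 0,0,0,0.42,0, 0,0,0,0.56,0, 0,0,0,0.7,0]'
python3 -m jog '[0,0,0,0.14,0, 0,0,0,0.17,0, 0,0,0,0.17,0]'
python3 -c "
from rig import status
s=status.get_state(); print(s['tcp_pos'],s['ee_rot'],s['joint_positions'],s['finger_gap'])"
```

```text
time_s: 10.85
tcp_pos: [0.5178, -0.0294, 0.3953]
ee_rot: [-0.002, 0.267, 0.964, -0.0]
force: [-0.4, 0.8, -0.3]
finger_gap: 0.0005
gripper_force: 0.0
time_s: 11.35
tcp_pos: [0.5181, -0.0318, 0.3954]
ee_rot: [-0.001, 0.582, 0.813, -0.001]
force: [-1.0, 1.2, -0.3]
finger_gap: 0.0004
gripper_force: 0.0
time_s: 11.65
tcp_pos: [0.5183, -0.0316, 0.3961]
ee_rot: [-0.001, 0.646, 0.764, -0.001]
force: [-0.4, 0.2, -0.8]
finger_gap: 0.0002
gripper_force: 0.0
[ 0.51834778 -0.03162729  0.39606866] [-5.45313004e-04  6.45776107e-01  7.63525925e-01 -1.04133996e-03] [-0.33090335  0.38468872  0.38390323  2.09233557 -0.21739961  0.70404748
  0.36118746] 0.0002240132083643452
```

```bash
python3 -m jog '[0,0,0.045,0,0, 0,0,0.09,0,0, 0,0,0.13,0,0, 0,0,0.16,0,0, 0,0,0.178,0,0]'
python3 -m jog '[-0.004,0,0,0,0, -0.008,0,0,0,0, -0.012,0,0,0,0, -0.015,0,0,0,0, -0.018,0,0,0,0]'
python3 -m jog '[-0.003,0,0,0,0, -0.006,0,0,0,0, -0.008,0,0,0,0, -0.01,0,0,0,0, -0.012,0,0,0,0]'
cat > st.py <<'E'
from h import *
th=np.radians(9.4)
e=np.array([np.cos(th),np.sin(th)]); n=np.array([-np.sin(th),np.cos(th)]); O=np.array([.5390,-.1507])
s=status.get_state(); d=s['tcp_pos'][:2]-O; print('tool X,Y',(d@e).round(4),(d@n).round(4),s['force'])
for nm in('wrist','side','scene'):
    f=grab(nm); P=cloud(f)
    X=(P[...,:2]-O)@e; Y=(P[...,:2]-O)@n; Z=P[...,2]
    m=(Z>.0905)&(Z<.094)&(Y>.02)&(Y<.08)&(abs(X)<.031)
    if m.sum()>5: print(nm,'plate top',m.sum(),np.percentile(Y[m],[3,97]).round(4))
    for lo in (.062,.0865,.11,.13): 
        m=(Z>lo)&(Z<lo+.006)&(abs(Y)<.1)&(abs(X)<(.031 if lo<.1 else .02)); y=np.sort(Y[m])
        if len(y)>3: print(nm,lo,[(round(g[0]*1e3,1),round(g[-1]*1e3,1),len(g)) for g in np.split(y,np.where(np.diff(y)>.0015)[0]+1) if len(g)>2])
E
python3 st.py
```

```text
time_s: 12.15
tcp_pos: [0.5178, -0.032, 0.2164]
ee_rot: [-0.001, 0.646, 0.764, -0.001]
force: [0.5, -0.3, -0.1]
finger_gap: 0.0
gripper_force: 0.0
time_s: 12.65
tcp_pos: [0.5218, -0.0496, 0.2202]
ee_rot: [0.0, 0.647, 0.763, 0.001]
force: [0.3, 3.2, 2.3]
finger_gap: 0.0005
gripper_force: 1.2
time_s: 13.15
tcp_pos: [0.5235, -0.0615, 0.2192]
ee_rot: [-0.0, 0.647, 0.763, 0.0]
force: [0.7, 3.9, 2.4]
finger_gap: 0.0003
gripper_force: 1.4
tool X,Y -0.0007 0.0905 [0.6846515  3.93897994 2.40683222]
wrist 0.062 [(np.float64(49.3), np.float64(51.4), 35), (np.float64(97.3), np.float64(100.0), 337)]
wrist 0.0865 [(np.float64(50.1), np.float64(51.7), 6), (np.float64(97.3), np.float64(100.0), 76)]
side plate top 90 [0.0318 0.0491]
side 0.062 [(np.float64(-88.4), np.float64(-86.3), 33), (np.float64(-54.3), np.float64(-50.7), 5), (np.float64(-47.6), np.float64(-45.7), 3), (np.float64(10.3), np.float64(12.9), 3), (np.float64(16.2), np.float64(17.1), 3), (np.float64(29.7), np.float64(31.1), 3), (np.float64(39.3), np.float64(41.2), 4), (np.float64(76.1), np.float64(77.0), 3), (np.float64(79.3), np.float
[... 915 characters left out ...]
79.7), np.float64(81.8), 4)]
scene 0.0865 [(np.float64(-87.8), np.float64(-77.7), 50), (np.float64(-72.2), np.float64(-62.5), 50), (np.float64(-55.2), np.float64(-45.3), 48), (np.float64(-39.2), np.float64(-36.9), 7), (np.float64(-35.1), np.float64(-29.7), 34), (np.float64(-23.5), np.float64(-13.1), 47), (np.float64(-9.7), np.float64(-6.8), 13), (np.float64(9.6), np.float64(12.6), 5), (np.float64(14.1), np.float64(19.5), 14), (np.float64(26.5), np.float64(36.2), 45), (np.float64(38.9), np.float64(49.5), 32)]
scene 0.11 [(np.float64(-7.9), np.float64(-6.3), 6)]
scene 0.13 [(np.float64(-7.5), np.float64(-5.9), 5), (np.float64(5.1), np.float64(5.9), 3), (np.float64(51.9), np.float64(55.2), 11)]
```

The paddle is upright, and the stop is at about 19 mm. I'll push the last few millimetres gently.

```bash
python3 -m jog '[-0.001,0,0,0,0, -0.002,0,0,0,0, -0.003,0,0,0,0, -0.003,0,0,0,0]'
python3 -m jog '[-0.0007,0,0,0,0, -0.0015,0,0,0,0, -0.0015,0,0,0,0]'
python3 st.py | grep -E 'tool|plate|0.0865|0.1'
```

```text
time_s: 13.7
tcp_pos: [0.5239, -0.0643, 0.2192]
ee_rot: [-0.0, 0.647, 0.763, 0.0]
force: [0.1, 3.5, 0.5]
finger_gap: 0.0009
gripper_force: 1.9
time_s: 14.0
tcp_pos: [0.5242, -0.066, 0.2192]
ee_rot: [-0.0, 0.647, 0.763, -0.0]
force: [-0.3, 4.8, -0.9]
finger_gap: 0.0007
gripper_force: 2.1
tool X,Y -0.0008 0.086 [-0.26998248  4.7607563  -0.89424147]
wrist 0.0865 [(np.float64(45.6), np.float64(46.7), 6), (np.float64(92.7), np.float64(95.7), 78)]
side plate top 86 [0.028  0.0762]
side 0.0865 [(np.float64(-89.0), np.float64(-77.7), 89), (np.float64(-74.4), np.float64(-64.0), 106), (np.float64(-58.6), np.float64(-47.9), 108), (np.float64(-41.9), np.float64(-32.0), 106), (np.float64(-27.5), np.float64(-15.4), 102), (np.float64(-13.7), np.float64(-9.4), 41), (np.float64(-7.8), np.float64(-2.9), 7), (np.float64(-1.2), np.float64(0.0), 3), (np.float64(1.6), np.float64(3.7), 3), (np.float64(6.8), np.float64(16.6), 27), (np.float64(20.5), np.float64(32.2), 59), (np.float64(34.3), np.float64(46.2), 77), (np.float64(75.5), np.float64(79.6), 7)]
side 0.11 [(np.float64(-13.6), np.float64(-8.5), 29), 
[... 228 characters left out ...]
e top 44 [0.023  0.0451]
scene 0.0865 [(np.float64(-88.4), np.float64(-76.8), 58), (np.float64(-74.4), np.float64(-64.0), 47), (np.float64(-57.4), np.float64(-48.5), 49), (np.float64(-42.3), np.float64(-32.5), 46), (np.float64(-26.2), np.float64(-16.3), 56), (np.float64(-13.0), np.float64(-8.5), 18), (np.float64(-6.9), np.float64(-5.5), 4), (np.float64(-0.6), np.float64(0.7), 3), (np.float64(7.9), np.float64(15.2), 19), (np.float64(21.3), np.float64(31.9), 44), (np.float64(34.6), np.float64(45.4), 39)]
scene 0.11 [(np.float64(-12.2), np.float64(-11.7), 4)]
scene 0.13 [(np.float64(-13.0), np.float64(-8.1), 14), (np.float64(-2.7), np.float64(-2.3), 3), (np.float64(48.7), np.float64(53.0), 12)]
```

```bash
python3 -m jog '[0.01,0,0,0,0, 0.025,0,0,0,0, 0.04,0,0,0,0, 0.04,0,-0.04,0,0, 0.04,0,-0.08,0,0]'
python3 -m jog '[0.04,0,-0.02,0,0, 0.08,0,-0.04,0,0, 0.08,0,-0.04,0,0, 0.08,0,-0.04,0,0]'
python3 st.py | grep -E 'tool|plate|0.0865|0.1|0.062'; python3 - <<'E'
from h import *
a=dict(np.load('side.npz'))['image'][230:340,220:380]; b=dict(np.load('wrist.npz'))['image']
cv2.imwrite('pics/end.png',np.vstack([cv2.resize(a,(400,275),interpolation=cv2.INTER_CUBIC),cv2.resize(b,(400,300))]))
E
```

```text
time_s: 14.65
tcp_pos: [0.5171, -0.0248, 0.2992]
ee_rot: [-0.001, 0.646, 0.763, -0.001]
force: [0.5, 0.1, -0.1]
finger_gap: 0.0001
gripper_force: 0.0
time_s: 15.05
tcp_pos: [0.5041, 0.0546, 0.3396]
ee_rot: [0.0, 0.645, 0.764, 0.001]
force: [0.7, -0.8, -0.1]
finger_gap: 0.0002
gripper_force: 0.0
tool X,Y -0.0009 0.2083 [ 0.74061504 -0.76661671 -0.05775928]
wrist plate top 22 [0.0407 0.0466]
wrist 0.062 [(np.float64(44.5), np.float64(47.8), 26)]
wrist 0.0865 [(np.float64(40.4), np.float64(47.1), 44)]
side plate top 76 [0.0295 0.0451]
side 0.062 [(np.float64(-88.5), np.float64(-86.0), 30), (np.float64(-45.1), np.float64(-43.3), 3), (np.float64(-38.7), np.float64(-37.0), 4), (np.float64(-30.6), np.float64(-28.8), 3), (np.float64(11.5), np.float64(14.1), 4), (np.float64(24.1), np.float64(26.3), 5), (np.float64(36.7), np.float64(39.0), 3)]
side 0.0865 [(np.float64(-88.7), np.float64(-77.3), 83), (np.float64(-74.9), np.float64(-63.6), 106), (np.float64(-58.9), np.float64(-47.2), 109), (np.float64(-42.7), np.float64(-31.3), 106), (np.float64(-27.1), np.float64(-15.5), 104), (np.float64(-13.3
[... 362 characters left out ...]
float64(0.3), 5)]
scene plate top 43 [0.0242 0.0445]
scene 0.062 [(np.float64(-88.0), np.float64(-86.8), 8), (np.float64(61.4), np.float64(63.8), 3)]
scene 0.0865 [(np.float64(-88.0), np.float64(-77.6), 48), (np.float64(-74.3), np.float64(-63.6), 49), (np.float64(-58.0), np.float64(-48.0), 49), (np.float64(-42.6), np.float64(-32.0), 49), (np.float64(-25.8), np.float64(-16.2), 43), (np.float64(-13.8), np.float64(-9.2), 16), (np.float64(6.8), np.float64(16.1), 22), (np.float64(22.4), np.float64(31.2), 43), (np.float64(34.3), np.float64(46.6), 49)]
scene 0.11 [(np.float64(-13.0), np.float64(-10.0), 6)]
scene 0.13 [(np.float64(-12.9), np.float64(-9.0), 14), (np.float64(2.5), np.float64(5.2), 4)]
```

View pics/end.png

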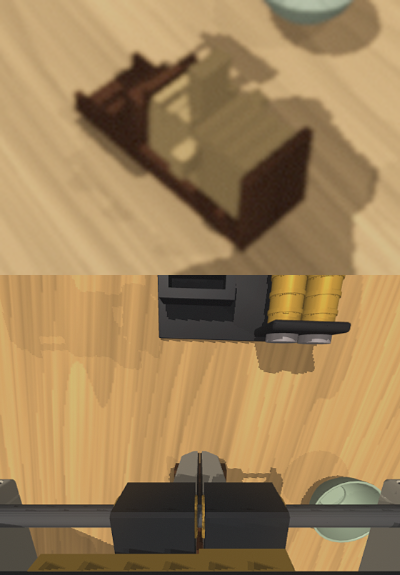

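The row stands packed and upright, with the paddle beside the eared guide at (205,75) in the side crop. The stop is at the row and the gripper is clear. I'll check the paddle's top height, then hand in.

```bash
python3 - <<'E'
from h import *
from rig import job_done
ok=[]
for n in('side','scene'):
    P=cloud(dict(np.load(n+'.npz'))); m=(abs(P[...,0]-.54)<.05)&(abs(P[...,1]+.155)<.04)&(P[...,2]<.2); z=np.percentile(P[...,2][m&(P[...,2]>.12)],90); print(n,z); ok.append(abs(z-.138)<.004)
if all(ok): print(job_done())
E
```

```text
side 0.1395871940400671
scene 0.13968854052962448
the job is handed in; nothing more can be done
None
```

The job is handed in (no verdict was returned): by the last camera check the paddle stands home on the rack floor next to the guide on its stop side, all seven tallies are upright, and the stop is snug at about 23.5 mm.

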